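# Check two trolley hand levers against their stops

## Task

Check the two hand levers of the slide trolley on their bench stands, the long lever first and then the short one. With the outside of the fingers press the long lever in towards its grip bar until it comes up against its stop, short of the bar, keep it there for about a second, and let it ease fully back out against the fingers without snapping; then press the short lever in to its stop in the same way and finish while still holding it in. Press firmly but do not force the levers, do not pinch them or reach behind them, keep off the grip bars and leave the other things where they are.

Things in the scene. Friction and masses are not known exactly. Their poses are not given: they have to be found in the camera images.
- long_stand: the long lever's fixed bench stand: aluminium base 215 x 110 x 12 mm, two posts, a black grip bar across them, a hand lever in front of the bar. Origin on the work surface; x points from lever to bar (the way to press), y along the bar to the pivot end, z up. Base spans x -43 to 67 mm; pivot at x 0, y +80, z 110 mm; the dark clamp round it spans x -13 to 59, top z 128 mm
- long_bar (a point): the black rubber grip bar of that stand (24 mm thick, 215 mm long along y, level): the middle of its axis, 110 mm above the surface and 42 mm behind (+x of) the pivot; axes as the stand's
- long_press (a point): the place to press on the long lever, a plain aluminium blade 160 mm from pivot to rounded tip, 22 mm tall, 12 mm thick, level: on its front face, half-way up, 128 mm from the pivot axis; its -y runs along the blade to the tip, its +x to the bar; only the base is below. It moves about 38 mm from rest to stop. The spring takes 2 N at first, 6 N just before the solid stop
- long_lever (a joint): angle of the long lever, rad: 0 at rest (out), grows as it is pressed towards the bar, 0.3 (about 17 degrees) at its fixed stop, where some 14 mm are still open between lever and bar at the tip; a spring brings it back to 0
- short_stand: the short lever's fixed bench stand: aluminium base 155 x 110 x 12 mm, two posts, a black grip bar across them, a hand lever in front of the bar. Origin on the work surface; x points from lever to bar (the way to press), y along the bar to the pivot end, z up. Base spans x -43 to 67 mm; pivot at x 0, y +50, z 110 mm; the dark clamp round it spans x -13 to 59, top z 128 mm
- short_bar (a point): the black rubber grip bar of that stand (24 mm thick, 155 mm long along y, level): the middle of its axis, 110 mm above the surface and 42 mm behind (+x of) the pivot; axes as the stand's
- short_press (a point): the place to press on the short lever, a plain aluminium blade 100 mm from pivot to rounded tip, 22 mm tall, 12 mm thick, level: on its front face, half-way up, 80 mm from the pivot axis; its -y runs along the blade to the tip, its +x to the bar; only the base is below. It moves about 32 mm from rest to stop. The spring takes 2 N at first, 6 N just before the solid stop
- short_lever (a joint): angle of the short lever, rad: 0 at rest (out), grows as it is pressed towards the bar, 0.4 (about 23 degrees) at its fixed stop, where some 14 mm are still open between lever and bar at the tip; a spring brings it back to 0
- petri_tape: bystander, petri dish 69 mm across, 13 mm tall, with a roll of tape in it; origin under its centre
- cap_0: bystander, white screw cap 61 mm across, 16 mm tall; origin under its centre
- marker_blue: bystander, marker pen lying flat, 128 mm long along its y, 12 mm tall; origin under its centre
- beaker: bystander, small clear beaker 60 mm wide, 70 mm tall; origin under its centre
- coverslips: bystander, small clear coverslip box 28 x 28 mm, 25 mm tall, in front of the short lever's stand; origin under its centre

How it is judged:
By the outcome, as a careful person would: the job done as asked, in the order asked, and still so for the second after the job is handed in, while the arm keeps its last pose, push and grip.
It also fails if it takes over 42 s, if anything falls off the work surface, if the arm or the gripper's body presses on something with over 40 N, if the wrist force passes 120 N, or if a joint passes its speed limit or range.

## Robot

A 6-joint arm with a two-finger parallel gripper is mounted at the origin on a cart in front of the work surface, level with it; the furniture and walls round the work are solid. World frame = base frame: x ahead of the robot, y to its left, z up, the work surface at z = 0. Lengths are in m, angles in rad, forces in N, time in s.
With the tool pointing down it reaches from about 0.375 to 0.9 m from the base axis. Payload 3.1 kg.
Tool frame: the origin (TCP) lies midway between the tips of the shut fingers; the grasp point (between the pads) lies 19 mm behind it (manip.tcp_to_grasp is the distance from the TCP to the grasp point, in m); z points along the fingers, y is the line along which they close (so a half turn about z gives the same grasp; the last joint's range is limited). The gripper opens to 85 mm and grips with 20 to 120 N. Pads are 22 mm wide; open, the fingers measure 114 mm over their backs; the gripper's body (76 mm by 85 mm) begins 54 mm behind the grasp point. The pads swing forward as they close: fully open they stand 13 mm farther back than shut.
Start: joints at [-1.357, 0.527, 1.433, -0, 1.181, -0.178], TCP at [0.239, -0.577, 0.231] pointing down, gripper open.
Joint ranges: [-3.08, 3.08], [-0.75, 2.2], [0.22, 2.44], [-1.43, 4.57], [0, 2.65], [-2.85, 2.85]. Speed limits (rad/s): [2.79, 2.79, 3.14, 3.14, 3.14, 3.14].

## Interface

Orientations are given as a unit quaternion [x, y, z, w].
In Python, from station import manip gives the robot as it stands. The module is installed in compiled form; this text tells all that it offers.
- The arm moves only by the shell command python3 -m crank 'ROWS' [OPENING] [FORCE]. ROWS is JSON, a list of rows, each a list of 2 entries, a list of its own where there are three numbers: the shift along the tool's x, y, z in cm, then the turn about the tool's z in degrees. In form: [[[x, y, z], spin], ...]. A call has 1 to 10 rows; each row is the pose to reach, as a shift and turn from the pose commanded when the call began, along the tool's axes at that moment; what a row does not reach only later rows make up. A row lasts 1/10 s, in which the tool goes at most 50 mm and 8.59 degrees, less where a joint would pass 70% of its speed; a pose out of reach is approached as far as the arm can. A call with a gripper value outside its range is refused whole. OPENING is the finger opening in cm, from 0 to 8.54, set as the call begins (- or left out, the last holds). The fingers move at their own pace and stop on an object; FORCE is the grip in N (left out, the last holds). Time passes only in rows, so rows that repeat a pose let the fingers close. It gives the time, the measured TCP pose, the force and the opening at its end, in the units of the state.
- manip.sense(): the state, without advancing time (a new reading comes with each control period).
- manip.snapshot(name): name is "side" or "top"; returns the picture (400x640x3 uint8, red, green, blue); there is no depth.
- manip.camera_params(name): a dict with "fx", "fy", "cx", "cy" (pixels), "pose" (4x4, takes a point from camera to world coordinates). Camera axes: x right, y up, looking along -z (the intrinsics and any distortion apply to the point x, -y, -z); pixel columns grow to the right and rows downward; lengths in m; the calibration is good to about 2 mm. A picture is of the moment at which its call begins. camera_params takes no time and is no camera call.
- manip.sign_off(): hands the job in, once; it reports no verdict.
The state is a dict: "t": time; "q": joint angles; "qd": joint speeds; "tau": joint torques, N m; "tcp_pos": TCP position; "tool_rot": TCP orientation; "force": force on the tool from outside, world axes, zero at the start; "ft_torque": the same for the moment, N m; "finger_gap": opening from 0.0 (shut) to 1.0 (fully open).
Only numpy, scipy, OpenCV 4.12 (cv2) and the standard library are available. Lean on these libraries where they do the work, as an engineer would, in place of code of your own. Each camera call takes 0.05 s, during which the arm holds its last target. There are 200 camera calls.

## Working session

There is one attempt and no reset: what is moved stays moved. The work goes in short steps, Python scripts to look and compute and a shell command to move; the robot and the scene stay as the last step left them, time stands still between calls to the robot, and variables do not carry over. Pictures are saved under pics/ and viewed, on a budget of 10 in all, crops included, one or two more only if the job needs it, and the job is handed in when it is done.

```bash
mkdir -p pics; python3 - <<'E'
from station import manip
import cv2,numpy as np
for n in("side","top"):
    cv2.imwrite(f"pics/{n}0.png",manip.snapshot(n)[:,:,::-1])
    p=manip.camera_params(n);print(n,{k:np.round(v,3).tolist() for k,v in p.items()})
s=manip.sense();print(s)
E
```

```text
side {'fx': 453.463, 'fy': 453.463, 'cx': 320.983, 'cy': 205.61, 'pose': [[0.952, 0.116, -0.282, 0.318], [-0.304, 0.434, -0.848, -0.842], [0.024, 0.894, 0.448, 0.512], [0.0, 0.0, 0.0, 1.0]]}
top {'fx': 409.118, 'fy': 409.118, 'cx': 325.676, 'cy': 203.49, 'pose': [[0.001, 0.987, -0.161, 0.412], [-1.0, 0.002, 0.01, -0.088], [0.01, 0.161, 0.987, 1.125], [0.0, 0.0, 0.0, 1.0]]}
{'t': 0.1, 'q': array([-1.35651729e+00,  5.28411415e-01,  1.43376674e+00,  2.01388905e-05,
        1.18142251e+00, -1.78505476e-01]), 'qd': array([-0.00165517, -0.00196997, -0.00479949,  0.00086038,  0.00022649,
       -0.00093313]), 'tau': array([ 5.37326378e-05, -4.43305027e+01, -1.78586358e+01, -3.17024123e-04,
        3.84742889e-03,  1.72775015e-05]), 'tcp_pos': array([ 0.23911617, -0.57675092,  0.23041037]), 'tool_rot': array([ 9.80777200e-01,  1.95128359e-01, -8.64707164e-06, -1.00401084e-03]), 'force': array([-0.11638257, -0.75024665, -0.05376001]), 'ft_torque': array([0.00147521, 0.03474925, 0.01194548]), 'finger_gap': 0.9978902259683603}
```

View pics/side0.png

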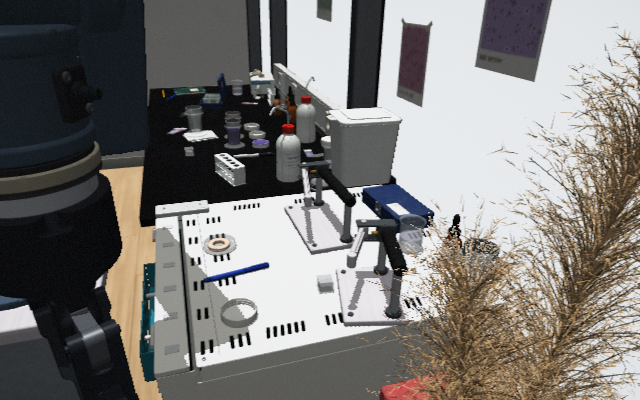

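View pics/top0.png

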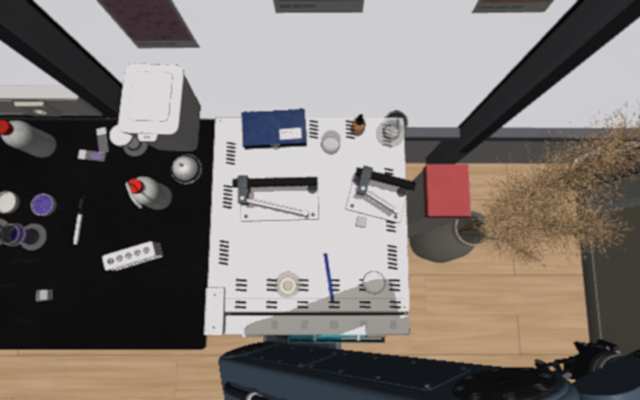

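The side picture shows both stands, with the long one behind (315,200) and the short one in front (375,260). In the top picture the long bar runs (240,183)–(317,185) and the short bar (365,172)–(412,186). The clamps are at the left end of each, and the blades lie on the robot side. Next I'll take an enlarged crop with dark-mask fits.

```bash
cat > h.py <<'E'
from station import manip
import cv2,numpy as np
def ray(n,uv,z):
    p=manip.camera_params(n);T=np.array(p["pose"])
    d=T[:3,:3]@np.array([(uv[0]-p["cx"])/p["fx"],-(uv[1]-p["cy"])/p["fy"],-1]);o=T[:3,3]
    return o+d*(z-o[2])/d[2]
def proj(n,X):
    p=manip.camera_params(n);T=np.array(p["pose"]);c=T[:3,:3].T@(np.array(X)-T[:3,3])
    return np.array([p["cx"]+p["fx"]*c[0]/-c[2],p["cy"]-p["fy"]*c[1]/-c[2]])
E
python3 - <<'E'
from h import *
im=cv2.imread("pics/top0.png")
c=cv2.resize(im[155:230,225:425],None,fx=4,fy=4,interpolation=cv2.INTER_CUBIC)
cv2.imwrite("pics/crop0.png",c)
g=im.max(2)
for nm,(x0,x1,y0,y1) in dict(long=(228,322,170,222),short=(345,420,160,222)).items():
    m=(g[y0:y1,x0:x1]<45).astype(np.uint8)
    n,l,st,ce=cv2.connectedComponentsWithStats(m)
    for i in range(1,n):
        if st[i,4]>25:
            ys,xs=np.where(l==i);r=cv2.minAreaRect(np.c_[xs+x0,ys+y0].astype(np.float32))
            b=cv2.boxPoints(r);print(nm,st[i,4],b.round(1).tolist(),[ray("top",q,.122)[:2].round(3).tolist() for q in b])
E
```

```text
long 473 [[247.8000030517578, 179.0], [315.0, 177.6999969482422], [315.20001220703125, 186.6999969482422], [248.0, 188.0]] [[0.637, 0.097], [0.64, -0.071], [0.617, -0.072], [0.614, 0.096]]
short 34 [[355.1000061035156, 176.6999969482422], [358.0, 168.0], [361.8999938964844, 169.3000030517578], [359.0, 178.0]] [[0.643, -0.172], [0.666, -0.179], [0.662, -0.189], [0.64, -0.182]]
short 332 [[370.5, 177.89999389648438], [373.20001220703125, 169.0], [415.79998779296875, 182.3000030517578], [413.1000061035156, 191.10000610351562]] [[0.64, -0.21], [0.663, -0.218], [0.629, -0.324], [0.607, -0.317]]
```

View pics/crop0.png

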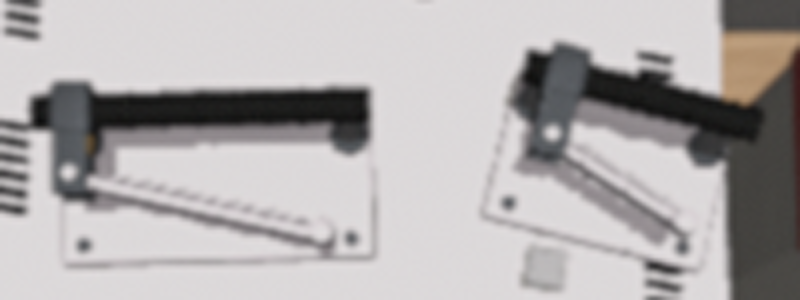

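```bash
python3 - <<'E'
from h import *
f=lambda u,v:((u+.5)/4-.5+225,(v+.5)/4-.5+155)
for nm,yaw,pv,tip in(("long",1.0,(68,172),(325,231)),("short",-17.1,(552,132),(688,228))):
    a=np.radians(yaw);R=np.array([[np.cos(a),-np.sin(a)],[np.sin(a),np.cos(a)]])
    P=ray("top",f(*pv),.128)[:2];T=ray("top",f(*tip),.121)[:2]
    d=R.T@(T-P);print(nm,"pivot",P.round(4),"tip",T.round(4),"in stand",d.round(4),np.linalg.norm(d),"ang",np.degrees(np.arctan2(-d[0],-d[1])))
E
python3 - <<'E'
from h import *
# bar fit check: bar mid axis line distance from pivots
for nm,yaw,a,b in(("long",1.0,(.637,.097),(.614,.096)),("short",-17.1,(.64,-.21),(.663,-.218))):
    t=np.radians(yaw);m=(np.array(a)+b)/2;print(nm,m, m-.042*np.array([np.cos(t),np.sin(t)]))
E
```

```text
long pivot [0.5881 0.1098] tip [ 0.5527 -0.0488] in stand [-0.0382 -0.158 ] 0.16258579408407162 ang 13.599002635104522
short pivot [ 0.6141 -0.1897] tip [ 0.555  -0.2741] in stand [-0.0317 -0.098 ] 0.10302066395923175 ang 17.912600233546378
long [0.6255 0.0965] [0.5835064 0.095767 ]
short [ 0.6515 -0.214 ] [ 0.61135669 -0.20165031]
```

The blades are pinned down: long pivot (0.587,0.110), with rest normal at −12.6°; short pivot (0.614,−0.190), with rest normal at about −34.6°. I'll press with the back of a shut finger (tool +y) and travel above the long lever first.

```bash
python3 -m crank '[[[1.5,-1.4,0],-4],[[5,-4.6,0],-9],[[8.5,-7.8,0],-15],[[12,-11,0],-21],[[15.5,-14.3,0],-27],[[19,-17.5,0],-33],[[22.5,-20.7,0],-39],[[26,-23.9,0],-45],[[29.5,-27.2,0],-51],[[32,-29.5,0],-55]]' 0 40; python3 -c "
from station import manip;print(manip.sense())"
```

```text
t: 1.1
tcp_pos: [0.422, -0.1793, 0.2311]
tool_rot: [0.778, 0.628, 0.0, -0.001]
force: [0.8, -1.1, -0.5]
finger_gap: -0.003
{'t': 1.1, 'q': array([-6.46638869e-01,  3.05479614e-01,  1.83440909e+00,  5.97703551e-04,
        1.00315450e+00, -4.33718763e-01]), 'qd': array([ 0.71958363,  0.00503275, -0.01657124, -0.01681766, -0.01389602,
        0.04247148]), 'tau': array([ -2.43460916, -31.50340676, -14.45362061,   0.07105488,
         0.10673802,  -0.05063107]), 'tcp_pos': array([ 0.42204149, -0.17933984,  0.23108638]), 'tool_rot': array([ 7.78340764e-01,  6.27841593e-01,  6.82568498e-05, -7.64725421e-04]), 'force': array([ 0.78651434, -1.07016354, -0.45408163]), 'ft_torque': array([-0.00371708, -0.00739684, -0.02641951]), 'finger_gap': -0.002562013606999877}
```

```bash
python3 -m crank '[[[4,1,0],0],[[8.5,2,0],0],[[13,3,0],0],[[17,4,0],0],[[19,4.4,0],0],[[19,4.4,3],0],[[19,4.4,7],0],[[19,4.4,11],0],[[19,4.4,14.6],0],[[19,4.4,14.6],0]]'; python3 - <<'E'
from h import *
a=manip.snapshot("top")[:,:,::-1];b=manip.snapshot("side")[:,:,::-1]
A=cv2.resize(a[150:250,230:330],(400,400),interpolation=cv2.INTER_CUBIC);B=cv2.resize(b[150:250,270:370],(400,400),interpolation=cv2.INTER_CUBIC)
cv2.imwrite("pics/n1.png",np.hstack([A,B]));print(manip.sense()["force"],manip.sense()["tcp_pos"])
E
```

```text
t: 2.1
tcp_pos: [0.5023, -0.0055, 0.0812]
tool_rot: [0.78, 0.626, -0.003, -0.004]
force: [-1.0, 0.5, 1.1]
finger_gap: -0.002
[ 0.32796162 -0.23279508  1.29302463] [ 0.50575758 -0.0063084   0.08511042]
```

View pics/n1.png

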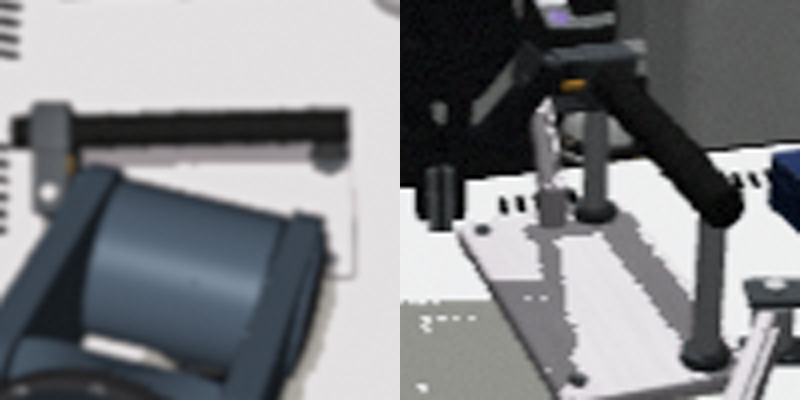

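The picture shows the shut fingers at right-hand (440,200), about 35 mm clear of the long blade (545,180), with tips below the blade's lower edge. I'll approach slowly until touch.

```bash
python3 -m crank '[[[0.2,0.6,0],0],[[0.3,1.2,0],0],[[0.3,1.8,0],0],[[0.3,2.3,0],0],[[0.3,2.6,0],0],[[0.3,2.8,0],0],[[0.3,3.0,0],0],[[0.3,3.2,0],0],[[0.3,3.4,0],0],[[0.3,3.4,0],0]]'; python3 -c "
from station import manip;s=manip.sense();print(s['force'],s['tcp_pos'])"
```

```text
t: 3.2
tcp_pos: [0.5402, -0.0109, 0.0853]
tool_rot: [0.78, 0.626, 0.0, 0.0]
force: [0.6, -0.1, -0.1]
finger_gap: 0.001
[ 0.64607108 -0.11316277 -0.07445359] [ 0.54016496 -0.01089812  0.08526173]
```

```bash
python3 -m crank '[[[0,0.2,0],0],[[0,0.4,0],-1],[[0,0.6,0],-2],[[0,0.8,0],-3],[[0,1.0,0],-4],[[0,1.2,0],-5],[[0,1.4,0],-6],[[0,1.6,0],-7],[[0,1.8,0],-8],[[0,2.0,0],-9]]'; python3 -m crank '[[[0,0,0],0]]'
```

```text
t: 4.2
tcp_pos: [0.5592, -0.0152, 0.0852]
tool_rot: [0.728, 0.686, -0.0, -0.0]
force: [-4.7, -2.4, -0.7]
finger_gap: 0.0
t: 4.3
tcp_pos: [0.5595, -0.0152, 0.0852]
tool_rot: [0.728, 0.685, -0.0, -0.0]
force: [-3.6, -2.0, -0.5]
finger_gap: -0.001
```

```bash
python3 -m crank '[[[0,0.2,0],-1],[[0,0.4,0],-2],[[-0.1,0.6,0],-3],[[-0.1,0.8,0],-4],[[-0.2,1.0,0],-5],[[-0.2,1.2,0],-6],[[-0.2,1.3,0],-7],[[-0.3,1.4,0],-8],[[-0.3,1.5,0],-8],[[-0.3,1.5,0],-8]]';python3 -c "
from station import manip;s=manip.sense();print(s['force'],s['tcp_pos'])"
```

```text
t: 5.3
tcp_pos: [0.5736, -0.018, 0.0852]
tool_rot: [0.679, 0.735, 0.0, -0.001]
force: [-4.3, 2.8, 0.4]
finger_gap: -0.003
[-4.32128981  2.8029924   0.386211  ] [ 0.57357828 -0.01797696  0.08518035]
```

```bash
for i in 1 ; do :; done; python3 -m crank '[[[0,0.1,0],0],[[0,0.2,0],0],[[0,0.3,0],0],[[0,0.3,0],0]]'; python3 -m crank '[[[0,0.1,0],0],[[0,0.1,0],0]]';  python3 -m crank '[[[0,0.1,0],0],[[0,0.1,0],0]]'
```

```text
t: 5.7
tcp_pos: [0.5765, -0.0179, 0.0852]
tool_rot: [0.679, 0.735, -0.0, -0.001]
force: [-6.3, 2.1, 0.5]
finger_gap: -0.005
t: 5.9
tcp_pos: [0.5774, -0.0179, 0.0852]
tool_rot: [0.678, 0.735, -0.0, -0.001]
force: [-6.2, 1.6, 0.9]
finger_gap: 0.002
t: 6.1
tcp_pos: [0.5782, -0.0179, 0.0852]
tool_rot: [0.678, 0.735, -0.0, -0.001]
force: [-5.9, 1.9, 1.1]
finger_gap: 0.001
```

```bash
python3 -m crank '[[[0,0.1,0],0],[[0,0.1,0],0]]'; python3 -m crank '[[[0,0.1,0],0],[[0,0.1,0],0]]';  python3 -m crank '[[[0,0.1,0],0],[[0,0.1,0],0]]'
```

```text
t: 6.3
tcp_pos: [0.5782, -0.0178, 0.0851]
tool_rot: [0.678, 0.735, -0.001, -0.002]
force: [-7.9, 0.4, 1.7]
finger_gap: 0.0
t: 6.5
tcp_pos: [0.5784, -0.0178, 0.0851]
tool_rot: [0.678, 0.735, -0.002, -0.003]
force: [-9.9, -0.5, 3.1]
finger_gap: -0.001
t: 6.7
tcp_pos: [0.5784, -0.0178, 0.0851]
tool_rot: [0.678, 0.735, -0.002, -0.003]
force: [-10.6, -0.8, 5.4]
finger_gap: -0.002
```

The tool has stalled at x=0.578 and the force has risen from 6 N to over 10 N, so the lever is on its stop. I'll hold about a second and look at the same time.

```bash
python3 -m crank '[[[0,0,0],0],[[0,0,0],0],[[0,0,0],0],[[0,0,0],0],[[0,0,0],0],[[0,0,0],0],[[0,0,0],0],[[0,0,0],0],[[0,0,0],0],[[0,0,0],0]]'; python3 - <<'E'
from h import *
b=manip.snapshot("side")[:,:,::-1]
cv2.imwrite("pics/n2.png",cv2.resize(b[150:250,270:390],(720,600),interpolation=cv2.INTER_CUBIC))
E
```

```text
t: 7.7
tcp_pos: [0.5784, -0.0178, 0.0851]
tool_rot: [0.678, 0.735, -0.002, -0.003]
force: [-10.5, -0.3, 4.7]
finger_gap: -0.0
```

View pics/n2.png

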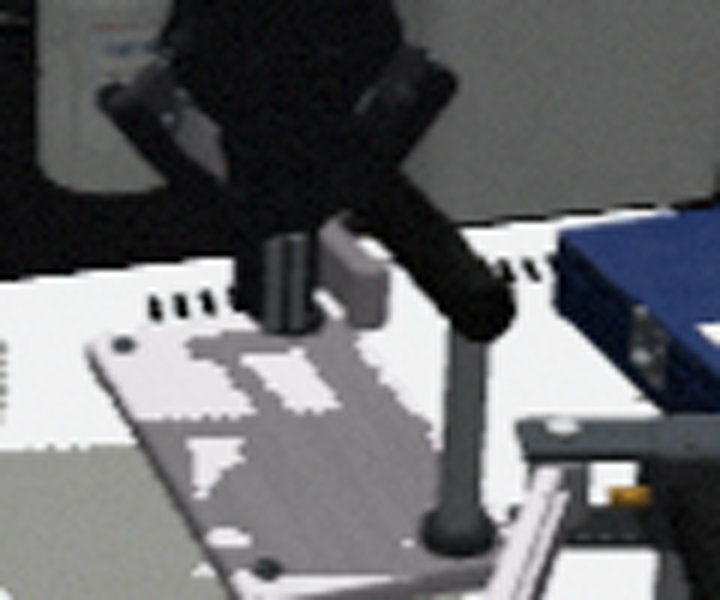

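The blade tip (370,290) is in near the bar with the gap still open, only the finger back touches it, and the linkage clears the bar. Now I'll ease it out slowly along the reverse path.

```bash
python3 -m crank '[[[0,-0.2,0],0],[[0,-0.4,0],0],[[0,-0.6,0],0],[[0,-0.8,0],0],[[0,-1.0,0],1],[[0,-1.2,0],2],[[0.1,-1.4,0],3],[[0.1,-1.6,0],4],[[0.1,-1.8,0],5],[[0.1,-2.0,0],6]]'; python3 -m crank '[[[0,-0.2,0],1],[[0,-0.4,0],2],[[0,-0.6,0],3],[[0,-0.8,0],4],[[0.1,-1.0,0],5],[[0.1,-1.2,0],6],[[0.1,-1.4,0],7],[[0.1,-1.6,0],8],[[0.1,-1.6,0],9],[[0.1,-1.6,0],9]]'
```

```text
t: 8.75
tcp_pos: [0.5623, -0.0188, 0.0854]
tool_rot: [0.717, 0.697, 0.0, 0.0]
force: [-3.5, 2.4, 0.7]
finger_gap: -0.001
t: 9.75
tcp_pos: [0.5462, -0.0175, 0.0854]
tool_rot: [0.769, 0.639, 0.0, 0.0]
force: [-2.4, 2.3, 0.7]
finger_gap: 0.0
```

```bash
python3 -m crank '[[[0,-0.1,0],1],[[0.1,-0.2,0],2],[[0.1,-0.3,0],2],[[0.1,-0.4,0],2],[[0.1,-0.5,0],2],[[0.1,-0.6,0],2],[[0.1,-0.7,0],2],[[0.1,-0.8,0],2],[[0.1,-0.9,0],2],[[0.1,-1.0,0],2]]'; python3 -m crank '[[[0,-0.2,0],0],[[0,-0.5,0],0],[[0,-1.0,0],0],[[0,-1.5,0],0],[[0,-2.5,0],0],[[0,-3,0],0],[[0,-3,0],0]]';  python3 - <<'E'
from h import *
b=manip.snapshot("side")[:,:,::-1]
cv2.imwrite("pics/n3.png",cv2.resize(b[150:250,270:390],(720,600),interpolation=cv2.INTER_CUBIC));s=manip.sense();print(s['tcp_pos'],s['force'])
E
```

```text
t: 10.75
tcp_pos: [0.5371, -0.0148, 0.0855]
tool_rot: [0.78, 0.626, 0.0, 0.0]
force: [-0.2, 0.0, 0.8]
finger_gap: 0.0
t: 11.45
tcp_pos: [0.5057, -0.0078, 0.0852]
tool_rot: [0.78, 0.626, -0.001, -0.001]
force: [0.2, -0.4, -0.0]
finger_gap: -0.004
[ 0.50671238 -0.00810007  0.08535676] [-0.37259018 -0.12457326 -0.01511689]
```

View pics/n3.png

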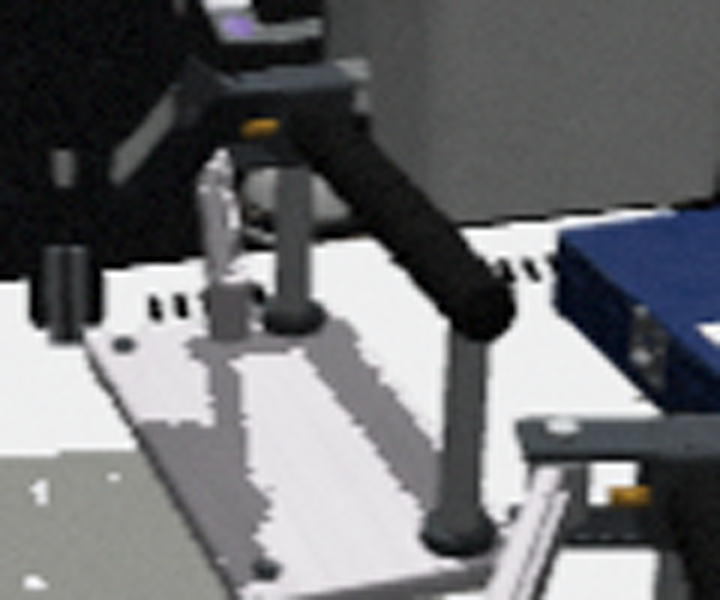

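The long lever is back at rest (220,240) with the fingers clear at (65,290), and the contact force faded smoothly to 0. Next I'll go over to the short one.

```bash
python3 -m crank '[[[0,0,-3],0],[[0,0,-7],0],[[0,0,-10],0],[[-2,0.6,-11],4],[[-6,1.9,-11],9],[[-10,3.2,-11],14],[[-14,4.5,-11],18],[[-18,5.8,-11],22],[[-20.9,6.7,-11],22],[[-20.9,6.7,-11],22]]'; python3 -m crank '[[[0,0,3],0],[[0,0,6],0],[[0,0,9],0],[[0,0,11],0],[[0,0,11],0],[[0,0,11],0]]';  python3 - <<'E'
from h import *
b=manip.snapshot("side")[:,:,::-1]
cv2.imwrite("pics/n4.png",cv2.resize(b[200:330,300:456],(720,600),interpolation=cv2.INTER_CUBIC));s=manip.sense();print(s['tcp_pos'],s['tool_rot'],s['force'])
E
```

```text
t: 12.5
tcp_pos: [0.5287, -0.2318, 0.1955]
tool_rot: [0.886, 0.464, 0.001, 0.002]
force: [-0.5, -0.2, 0.5]
finger_gap: 0.001
t: 13.1
tcp_pos: [0.5275, -0.2262, 0.0854]
tool_rot: [0.885, 0.466, -0.0, -0.0]
force: [0.5, -0.5, -0.1]
finger_gap: 0.002
[ 0.52813571 -0.22667648  0.08620395] [8.84832834e-01 4.65908055e-01 3.95631805e-04 6.19528000e-04] [0.79790445 0.03892291 0.67398111]
```

View pics/n4.png

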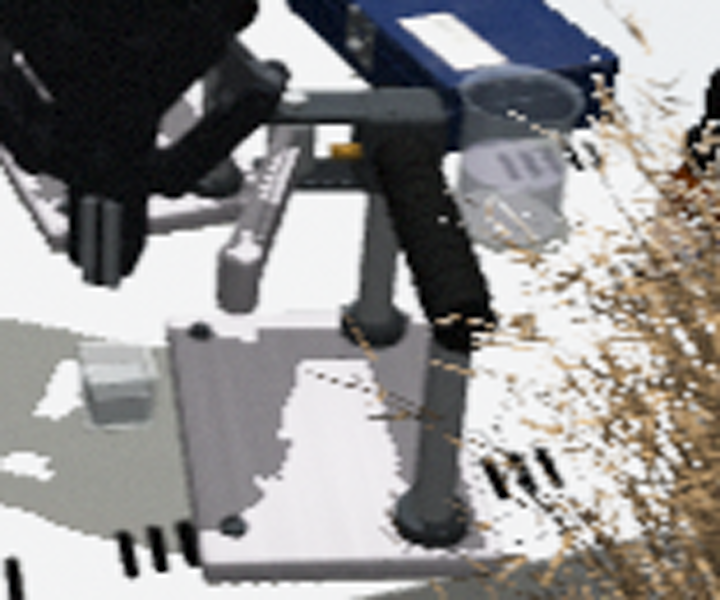

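The picture shows the fingers (105,240) about 30 mm in front of the short blade (240,270), pressing height good, coverslips box (115,385) well below and clear.

```bash
python3 -m crank '[[[0,0.6,0],0],[[-0.1,1.2,0],0],[[-0.1,1.7,0],0],[[-0.1,2.1,0],0],[[-0.1,2.3,0],0],[[-0.1,2.5,0],0],[[-0.1,2.7,0],0],[[-0.1,2.9,0],0],[[-0.1,3.0,0],0],[[-0.1,3.0,0],0]]'; python3 -m crank '[[[0,0.2,0],0],[[0,0.4,0],-1],[[0,0.6,0],-2],[[0,0.8,0],-4],[[0,1.0,0],-5],[[0,1.2,0],-7],[[0,1.4,0],-8],[[0,1.6,0],-10],[[-0.1,1.8,0],-11],[[-0.1,2.0,0],-12]]'; python3 -m crank '[[[0,0,0],0]]'
```

```text
t: 14.15
tcp_pos: [0.5517, -0.2447, 0.0853]
tool_rot: [0.885, 0.466, 0.0, 0.0]
force: [0.1, -0.6, -0.5]
finger_gap: 0.002
t: 15.15
tcp_pos: [0.5669, -0.2559, 0.0849]
tool_rot: [0.831, 0.556, -0.0, -0.001]
force: [-3.2, 2.7, -0.2]
finger_gap: -0.002
t: 15.25
tcp_pos: [0.5672, -0.2561, 0.0849]
tool_rot: [0.831, 0.556, -0.0, -0.001]
force: [-3.3, 2.5, -0.4]
finger_gap: 0.001
```

```bash
python3 -m crank '[[[0,0.2,0],-1],[[0,0.4,0],-3],[[-0.1,0.6,0],-4],[[-0.1,0.8,0],-6],[[-0.2,1.0,0],-7],[[-0.2,1.2,0],-9],[[-0.3,1.3,0],-10],[[-0.3,1.4,0],-11],[[-0.3,1.4,0],-11]]'; python3 -m crank '[[[0,0.1,0],0],[[0,0.1,0],0]]';python3 -m crank '[[[0,0.1,0],0],[[0,0.1,0],0]]';python3 -m crank '[[[0,0.1,0],0],[[0,0.1,0],0]]'
```

```text
t: 16.15
tcp_pos: [0.5785, -0.2636, 0.0849]
tool_rot: [0.774, 0.633, -0.0, -0.002]
force: [-3.5, 3.6, 0.1]
finger_gap: 0.001
t: 16.35
tcp_pos: [0.5793, -0.2638, 0.0849]
tool_rot: [0.774, 0.633, -0.0, -0.002]
force: [-5.2, 4.3, 0.9]
finger_gap: 0.005
t: 16.55
tcp_pos: [0.5801, -0.264, 0.0849]
tool_rot: [0.774, 0.633, -0.0, -0.002]
force: [-5.0, 3.5, -0.1]
finger_gap: 0.003
t: 16.75
tcp_pos: [0.5809, -0.2642, 0.0849]
tool_rot: [0.774, 0.633, -0.001, -0.002]
force: [-6.0, 3.2, 1.2]
finger_gap: -0.005
```

```bash
python3 -m crank '[[[0,0.1,0],0],[[0,0.1,0],0]]'; python3 -m crank '[[[0,0.1,0],0],[[0,0.1,0],0]]';python3 -m crank '[[[0,0.1,0],0],[[0,0.1,0],0]]'
```

```text
t: 16.95
tcp_pos: [0.5809, -0.2642, 0.0849]
tool_rot: [0.774, 0.633, -0.001, -0.003]
force: [-8.4, 4.1, 2.5]
finger_gap: -0.006
t: 17.15
tcp_pos: [0.581, -0.2642, 0.0848]
tool_rot: [0.774, 0.633, -0.002, -0.004]
force: [-10.3, 3.8, 2.8]
finger_gap: 0.0
t: 17.35
tcp_pos: [0.581, -0.2642, 0.0849]
tool_rot: [0.774, 0.633, -0.002, -0.005]
force: [-11.5, 3.2, 4.6]
finger_gap: -0.004
```

At the stop: the tool stalled at x=0.581 and the force is about 12 N. I'll hold and check.

```bash
python3 -m crank '[[[0,0,0],0],[[0,0,0],0],[[0,0,0],0],[[0,0,0],0],[[0,0,0],0],[[0,0,0],0],[[0,0,0],0],[[0,0,0],0],[[0,0,0],0],[[0,0,0],0]]'; python3 - <<'E'
from h import *
b=manip.snapshot("side")[:,:,::-1]
cv2.imwrite("pics/n5.png",cv2.resize(b[130:350,200:464],(720,600),interpolation=cv2.INTER_CUBIC))
E
```

```text
t: 18.35
tcp_pos: [0.5811, -0.2642, 0.0849]
tool_rot: [0.774, 0.633, -0.002, -0.005]
force: [-11.5, 4.5, 5.3]
finger_gap: -0.004
```

View pics/n5.png

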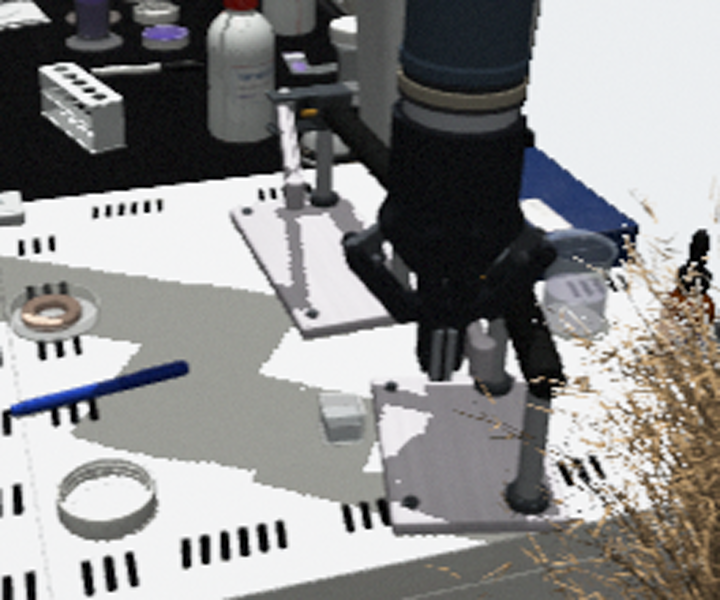

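The short blade (487,355) is held in with the gap to its bar still open. The long lever (292,170) is back at rest and the bystanders are where they were.

```bash
python3 -c "
from station import manip;print(manip.sign_off())"
```

```text
the job is handed in; nothing more can be done
None
```

I checked both levers in the order asked and handed the job in at about 18.4 s, with the short lever still held in. I pressed with the back of the shut fingers each time.

- **Long lever:** it came up against its stop. The tool stalled at x = 0.578 and the force rose from about 6 N to 11 N. I held it there for about 1.4 s, then let it ease back out over about 3 s. The force faded smoothly to 0, and the picture shows it at rest.
- **Short lever:** it reached its stop the same way, with the tool stalled at x = 0.581. It was held there at about 12 N for over a second and left pressed.
- **Last picture:** the gap to the short bar is still open, the fingers are off the bars, the long lever is out and the other things look unmoved.

**Side force:** an upward force of about 5 N showed on the tool at both stops. I took it for friction against the blade and did not check it further. The pictures showed no contact with a bar or clamp.

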